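Load a shaft onto the roller rest

TASK

Take the thicker of the two aluminium shafts from the ribbed wooden rack and lay it lengthwise on the four wheels of the roller rest, under the lamp, level and centred so that it overhangs the wheels about equally at both ends. Press it gently straight down until the two spring fingers snap shut around it and it lies down on all four wheels, then let go. The wheels are zeroed with their index slots upright: do not set them rolling (they must not turn by more than about 20 degrees), and leave the thinner shaft and the things lying about where they are.

Things in the scene. Friction and masses are not known exactly. Their poses are not given: they have to be found in the camera images.
- thick_shaft_center (a point): Centre (on the axis, half-way along) of the thicker shaft: plain aluminium bar, 28 mm in diameter, 200 mm long, 0.18 to 0.36 kg, both ends alike with a fine dark ring. x axis along the shaft, x roughly away from the robot at the start; it may turn about x. At the start it lies level in one of the rack's two places, its axis 59 mm above the bench.
- thin_shaft_center (a point): Centre of the thinner shaft, same look, 20 mm in diameter, 200 mm long, x along it; lies in the rack's other place, axis 53 mm above the bench. To be left alone.
- rack: Fixed ribbed wooden rack, board 190 x 170 x 12 mm; origin under its centre, x along the shafts. Cross battens 20 mm thick at x = -65 and +65 mm with half-round ribs up to 50 mm above the bench; the shafts lie between ribs at y = +45 and -45 mm (either in either place). Between the battens (110 mm) the shafts are free down to the board. Nothing is above it.
- rest: Fixed roller rest, base 270 x 120 mm; origin under its centre on the bench, x from its open end (towards the robot) to its lamp post, y left. Its deck, with wheels, clip and lamp, stands at a screw-set height that varies by 20 mm and is NOT reported: the seated shaft's axis is 81 to 101 mm above the bench, over y = 0, and must be felt for. Deck top 52 mm below the seated axis.
- rest_wheels (a point): Point on the base (15 mm above the bench) below the middle of the open-end wheel pair, at x = -82 mm of the rest; the other pair is at +82. Wheels: 40 mm diameter, 14 mm wide, free-running on axes along x, at y = +24 and -24 mm, 24 mm below the seated shaft's axis. Bearing plates at |x| = 66 to 72 mm, tops 20 mm below that axis. From x = -65 to +30 mm the shaft is clear at both sides.
- rest_clip (a point): Point on the base below the middle of the spring clip, at x = 42 mm of the rest. Clip: 15 mm long (along x), two steel fingers flaring to a mouth 33 mm wide at 30 mm above the seated axis, throat 17 mm. The shaft meets it some 27 mm above its seat, takes a push of about 6 to 11 N to pass the throat, then drops freely onto the wheels, which are rigid.
- rest_lamp_edge (a point): Point on the base below the lamp's front edge, at x = -25 mm of the rest. Lamp: flat head over x = -25 to 125, y = -55 to +55 mm, 16 mm thick, underside 175 mm above the seated axis; post 18 mm thick at x = 118 mm. An upright gripper does not fit under it at the shaft's middle; one leaning back to the open end by about 30 degrees does, if the shaft is slid in beneath the lamp.
- clip_left (a joint): Left spring finger's opening angle in rad: 0 closed (as it stands and when snapped round the shaft), about 0.13 while the shaft passes the throat.
- clip_right (a joint): The right spring finger's, likewise.
- wheel_near_left (a joint): Angle in rad of the wheel at the open end, on the left; 0 at the start (index slot upright), turns freely either way.
- wheel_near_right (a joint): Angle in rad of the wheel at the open end, on the right; 0 at the start (index slot upright), turns freely either way.
- wheel_far_left (a joint): Angle in rad of the wheel at the lamp-post end, on the left; 0 at the start (index slot upright), turns freely either way.
- wheel_far_right (a joint): Angle in rad of the wheel at the lamp-post end, on the right; 0 at the start (index slot upright), turns freely either way.
- tape_measure: Bystander, loose, to be left alone: yellow tape measure, 38 x 81 x 66 mm, standing on the bench in front of the work; origin at the centre of its underside.
- offcut: Bystander, loose, to be left alone: wooden block, 40 x 80 x 40 mm, behind the work; origin at the centre of its underside.
- block_plane: Bystander, loose, to be left alone: block plane, 46 x 155 x 54 mm, in front of the rest; origin at the centre of its underside.
- marker: Bystander, loose, to be left alone: black marker pen with a blue cap, 28 x 130 x 18 mm, in front of the rack; origin at the centre of its underside.

How it is judged:
By the outcome, as a careful person would: the job done as asked, in the order asked, and still so for the second after the job is handed in, with the robot touching nothing.
It also fails if it takes over 43 s, if anything falls off the work surface, if the arm or the gripper's body presses on something with over 40 N, if the wrist force passes 120 N, or if a joint passes its speed limit or range.

ROBOT

A 6-joint arm with a two-finger parallel gripper is mounted at the origin on a cart in front of the work surface, level with it; the furniture and walls round the work are solid. World frame = base frame: x ahead of the robot, y to its left, z up, the work surface at z = 0. Lengths are in m, angles in rad, forces in N, time in s.
With the tool pointing down it reaches from about 0.3 to 1 m from the base axis. Payload 5.1 kg.
Tool frame: the origin (TCP) lies midway between the tips of the shut fingers; the grasp point (between the pads) lies 19 mm behind it; z points along the fingers, y is the line along which they close (so a half turn about z gives the same grasp; the last joint's range is limited). The gripper opens to 95 mm and grips with 3 to 60 N. Pads are 20 mm wide; open, the fingers measure 119 mm over their backs; the gripper's body (75 mm by 180 mm) begins 59 mm behind the grasp point.
Start: joints at [-1.331, 0.124, 1.65, -0, 1.367, -0.083], TCP at [0.206, -0.616, 0.191] pointing down, gripper open.
Joint ranges: [-2.61, 2.61], [-1.02, 2.33], [0.03, 2.71], [-1.35, 4.49], [0.32, 2.68], [-2.91, 2.91]. Speed limits (rad/s): [2.57, 2.57, 3.14, 3.14, 3.14, 3.14].

INTERFACE

Orientations are given as a rotation vector (axis times angle).
In Python, from station import sensors, cams, order gives the robot as it stands.
- The arm moves only by the shell command python3 -m handwheel 'ROWS' [FORCE]. ROWS is JSON, a list of rows, each a list of 3 entries, a list of its own where there are three numbers: the shift along the tool's x, y, z in cm, then the turn, a rotation vector about the tool's x, y, z in rad, then the closure, from -1 (fully open) to 1 (shut), so that 0 is half open. A call has 1 to 12 rows; each row is the pose to reach, as a shift and turn from the pose commanded when the call began, along the tool's axes at that moment; what a row does not reach only later rows make up. A row lasts 1/8 s, in which the tool goes at most 62.5 mm and 10.7 degrees, less where a joint would pass 70% of its speed; a pose out of reach is approached as far as the arm can. A call with a gripper value outside its range is refused whole. The fingers move at their own pace and stop on an object; FORCE is the grip in N (left out, the last holds). Time passes only in rows, so rows that repeat a pose let the fingers close. It gives the time, the measured TCP pose, the force, the opening and the grip force at its end, in the units of the state.
- sensors.get_obs(): the state, without advancing time (a new reading comes with each control period).
- cams.camera(name): name is "side" or "top"; returns the picture (480x640x3 uint8, red, green, blue); there is no depth.
- cams.get_calibration(name): a dict with "camera_matrix" (3x3 intrinsics, pixels), "k1" (the pictures are not rectified: a ray, as slopes to the right and down, at radius r is drawn at 1 + k1 r^2 times it, then the intrinsics apply), "T" (4x4, takes a point from camera to world coordinates). Camera axes: x right, y up, looking along -z (the intrinsics and any distortion apply to the point x, -y, -z); pixel columns grow to the right and rows downward; lengths in m; the calibration is good to about 2 mm. A picture is of the moment at which its call begins. get_calibration takes no time and is no camera call.
- order.sign_off(): hands the job in; it is judged then, once.
Trained networks look in the newest picture that a camera, given by its name, has taken for a name from the list of things; names that differ only in an ending like _2 or _b are one class to them, and where a whole thing is asked for, a point or a joint stands for the part that bears it (a point fixed in the world has none). Each returns a list of dicts, best first, with "p" (0 to 1); they miss things now and then, are a little off and sometimes report something else, mostly with a low value. They report only what shows in the picture. A call takes as long as a camera call.
- cams.recognise(name, camera): "rect" ([centre column, centre row, width, height] in pixels, round what is visible of it).
The state is a dict: "clock": time; "q": joint angles; "dq": joint speeds; "joint_efforts": joint torques, N m; "tcp_pos": TCP position; "eef_rot": TCP orientation; "ft_force": force on the tool from outside, world axes, zero at the start; "ft_torque": the same for the moment, N m; "finger_gap": finger opening in m; "grip_force": force on a finger pad.
Only numpy, scipy, OpenCV 4.12 (cv2) and the standard library are available. Lean on these libraries where they do the work, as an engineer would, in place of code of your own. Each camera call takes 0.05 s, during which the arm holds its last target. There are 200 camera calls.

## Working session

There is one attempt and no reset: what is moved stays moved. The work goes in short steps, Python scripts to look and compute and a shell command to move; the robot and the scene stay as the last step left them, time stands still between calls to the robot, and variables do not carry over. Pictures are saved under pics/ and viewed, at most 13 in all, crops included, and the job is handed in when it is done.

```bash
mkdir -p pics; ls; cat > h.py <<'E'
import numpy as np, cv2, json
from station import sensors, cams, order
from scipy.spatial.transform import Rotation as R
def ray(cam,px):
    c=cams.get_calibration(cam);K=np.array(c["camera_matrix"]);T=np.array(c["T"]);k=c["k1"]
    d=np.array([(px[0]-K[0,2])/K[0,0],(px[1]-K[1,2])/K[1,1]]);u=d.copy()
    for _ in range(20): u=d/(1+k*(u@u))
    v=T[:3,:3]@np.array([u[0],-u[1],-1]);return T[:3,3],v
def atz(cam,px,z):
    o,v=ray(cam,px);return o+v*(z-o[2])/v[2]
def proj(cam,P):
    c=cams.get_calibration(cam);K=np.array(c["camera_matrix"]);T=np.array(c["T"]);k=c["k1"]
    p=T[:3,:3].T@(np.array(P)-T[:3,3]);u=np.array([p[0]/-p[2],-p[1]/-p[2]]);u=u*(1+k*(u@u))
    return K[0,0]*u[0]+K[0,2],K[1,1]*u[1]+K[1,2]
def save(cam,fn):
    im=cams.camera(cam);cv2.imwrite("pics/"+fn,im[:,:,::-1]);return im
E
python3 - <<'E'
from h import *
for c in("top","side"):
    save(c,c+"0.png")
    k=cams.get_calibration(c);print(c,np.round(k["T"],3).tolist(),np.round(k["camera_matrix"],0).tolist(),k["k1"])
    for n in["thick_shaft_center","thin_shaft_center","rack","rest"]+["rest_wheels","rest_clip","rest_lamp_edge","block_plane","marker","tape_measure","offcut"]:
        print(n,[(np.round(r["rect"]).tolist(),round(r["p"],2)) for r in cams.recognise(n,c)][:3])
o=sensors.get_obs();print({k:np.round(v,3).tolist() for k,v in o.items()})
E
```

```text
pics
top [[0.01, 0.988, -0.152, 0.337], [-1.0, 0.01, -0.005, 0.001], [-0.003, 0.152, 0.988, 1.245], [0.0, 0.0, 0.0, 1.0]] [[488.0, 0.0, 318.0], [0.0, 488.0, 243.0], [0.0, 0.0, 1.0]] -0.030790521289283564
thick_shaft_center [([384.0, 234.0, 34.0, 84.0], 0.87)]
thin_shaft_center [([347.0, 222.0, 28.0, 80.0], 0.61)]
rack [([363.0, 232.0, 81.0, 82.0], 0.74)]
rest [([226.0, 218.0, 69.0, 141.0], 0.79), ([245.0, 261.0, 20.0, 8.0], 0.59)]
rest_wheels [([227.0, 219.0, 72.0, 136.0], 0.81)]
rest_clip [([225.0, 216.0, 75.0, 139.0], 0.66)]
rest_lamp_edge [([228.0, 218.0, 74.0, 139.0], 0.8), ([233.0, 317.0, 63.0, 52.0], 0.73)]
block_plane [([232.0, 316.0, 59.0, 48.0], 0.92), ([364.0, 232.0, 80.0, 83.0], 0.56)]
marker [([416.0, 333.0, 36.0, 45.0], 0.76)]
tape_measure [([324.0, 304.0, 30.0, 22.0], 0.63), ([248.0, 195.0, 9.0, 4.0], 0.63), ([363.0, 231.0, 82.0, 85.0], 0.34)]
offcut [([322.0, 177.0, 31.0, 20.0], 0.91)]
side [[-0.978, 0.109, -0.179, 0.345], [-0.209, -0.438, 0.874, 0.726], [0.017, 0.892, 0.451, 0.45], [0.0, 0.0, 0.0, 1.0]] [[435.0, 0.0, 325.0], [0.0, 435.0, 243.0], [0.0, 0.0, 1.0]] 0.000
[... 323 characters left out ...]
 268.0, 213.0, 217.0], 0.79)]
rest_lamp_edge [([246.0, 270.0, 206.0, 226.0], 0.88)]
block_plane [([392.0, 361.0, 91.0, 82.0], 0.87)]
marker [([421.0, 235.0, 50.0, 19.0], 0.82)]
tape_measure [([389.0, 272.0, 31.0, 46.0], 0.96)]
offcut [([229.0, 258.0, 38.0, 36.0], 0.85), ([248.0, 270.0, 211.0, 225.0], 0.37), ([422.0, 236.0, 51.0, 16.0], 0.23)]
{'clock': 1.2, 'q': [-1.331, 0.124, 1.65, 0.0, 1.368, -0.083], 'dq': [-0.001, -0.001, 0.0, 0.001, -0.001, -0.0], 'joint_efforts': [0.0, -41.758, -36.023, 0.078, 0.043, 0.0], 'tcp_pos': [0.206, -0.616, 0.191], 'eef_rot': [3.101, 0.505, 0.0], 'ft_force': [-0.605, -0.142, 0.196], 'ft_torque': [-0.008, 0.027, -0.011], 'grip_force': 0.0, 'finger_gap': 0.095}
```

```bash
python3 - <<'E'
import cv2
a=cv2.imread("pics/top0.png")[130:350,170:450];cv2.imwrite("pics/topc.png",cv2.resize(a,None,fx=2.7,fy=2.7,interpolation=cv2.INTER_CUBIC))
a=cv2.imread("pics/side0.png")[140:400,120:460];cv2.imwrite("pics/sidec.png",cv2.resize(a,None,fx=2.3,fy=2.3,interpolation=cv2.INTER_CUBIC))
E
```

```text
(no output)
```

View pics/topc.png

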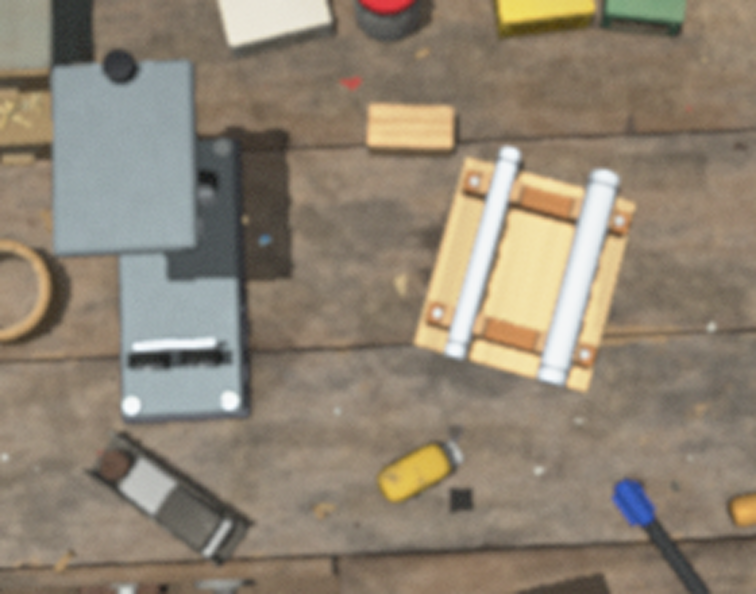

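View pics/sidec.png

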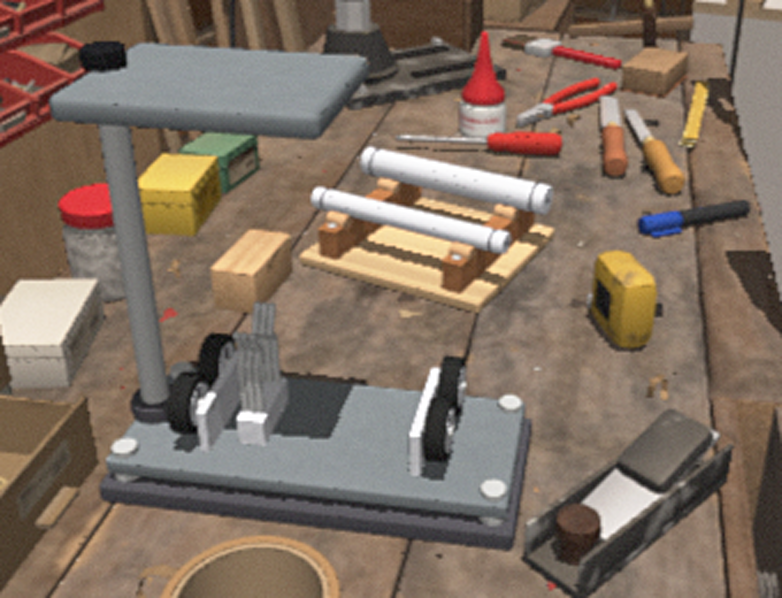

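The top view shows the thick shaft on the right of the rack, with its ends at crop (604,178) and (553,373). The rest is at the left with its lamp. In the side view, the deck, wheels, clip and lamp of the rest are clear. Next I'll fit the rest pose and deck height from corners, and the shaft from its blob.

```bash
cat > fit.py <<'E'
from h import *
from scipy.optimize import least_squares
im=cv2.imread("pics/top0.png")
# shafts: bright low-saturation blobs in the rack
hsv=cv2.cvtColor(im,cv2.COLOR_BGR2HSV);m=((hsv[:,:,2]>150)&(hsv[:,:,1]<45)).astype(np.uint8);m[:, :320]=0;m[:,410:]=0;m[:175]=0;m[280:]=0
n,l,st,ce=cv2.connectedComponentsWithStats(m)
for i in range(1,n):
    if st[i,4]>200:
        pts=np.argwhere(l==i)[:,::-1].astype(np.float32);r=cv2.minAreaRect(pts)
        b=cv2.boxPoints(r);d=b[1]-b[0];e=b[2]-b[1];d=d if np.hypot(*d)>np.hypot(*e) else e;c=np.array(r[0])
        z=.059 if min(r[1])>9.5 else .053
        p,q=atz("top",c-d/2,z),atz("top",c+d/2,z);s=q-p if q[0]>p[0] else p-q
        print("shaft",r[1],"centre",np.round((p+q)/2,4),"len",np.linalg.norm(s),"yaw",np.degrees(np.arctan2(s[1],s[0])))
T=lambda x,y:("top",(x/2.7+170,y/2.7+130)); S=lambda x,y:("side",(x/2.3+120,y/2.3+140))
L=.191
F=[(T(56,254),(-.025,.055,L)),(T(195,247),(-.025,-.055,L)),(T(190,62),(.125,-.055,L)),(T(53,64),(.125,.055,L)),
 (S(318,134),(-.025,.055,.175)),(S(368,59),(-.025,-.055,L)),(S(58,118),(.125,.055,.175)),(S(133,44),(.125,-.055,L)),
 (T(122,420),(-.135,.06,None)),(T(249,415),(-.135,-.06,None)),
 (S(532,423),(-.135,-.06,None)),(S(516,536),(-.135,.06,None)),(S(104,480),(.135,.06,None)),
 (S(437,428),(-.089,.024,-.024)),(S(456,382),(-.089,-.024,-.024))]
def res(p):
    x,y,a,h=p;o=[]
    for (c,px),(u,v,w) in F:
        P=(x+u*np.cos(a)-v*np.sin(a),y+u*np.sin(a)+v*np.cos(a),.015 if w is None else h+w)
        o.append(np.array(proj(c,P))-px)
    return np.array(o)
r=least_squares(lambda p:res(p).ravel(),[.35,.2,0,.09],loss="soft_l1")
print("rest",r.x,np.degrees(r.x[2]));print(np.round(res(r.x),1).tolist())
E
python3 fit.py
```

```text
shaft (8.653715133666992, 81.31745147705078) centre [ 0.5734 -0.0679  0.053 ] len 0.206257449686603 yaw -15.597850255721816
shaft (11.66263484954834, 82.26461791992188) centre [ 0.5505 -0.1559  0.059 ] len 0.20711033945393592 yaw -15.436551413974163
rest [0.54929769 0.21346718 0.05324839 0.08515838] 3.0509082787037833
[[-1.4, 0.4], [1.3, 0.6], [1.8, -1.8], [-0.4, -0.2], [-0.3, 2.8], [0.3, -3.4], [-4.7, 1.0], [1.2, -3.2], [-0.4, 1.4], [0.1, 1.2], [-0.4, -3.5], [-2.3, -1.2], [-3.9, 0.5], [4.5, -0.2], [1.7, 0.8]]
```

```bash
cat >> fit.py <<'E'
def draw(cam,fn,x0,y0,x1,y1,f,src):
    x,y,a,h=r.x;im=cv2.resize(cv2.imread(src)[y0:y1,x0:x1],None,fx=f,fy=f,interpolation=cv2.INTER_CUBIC)
    W=lambda u,v,w:tuple(int(round(t)) for t in (np.array(proj(cam,(x+u*np.cos(a)-v*np.sin(a),y+u*np.sin(a)+v*np.cos(a),w)))-(x0-.0,y0))*f)
    def poly(ps,c):cv2.polylines(im,[np.array([W(*p) for p in ps])],True,c,1)
    for w in(.175,.191):poly([(-.025,.055,h+w),(-.025,-.055,h+w),(.125,-.055,h+w),(.125,.055,h+w)],(0,0,255))
    poly([(-.135,.06,.015),(-.135,-.06,.015),(.135,-.06,.015),(.135,.06,.015)],(0,255,0))
    t=np.linspace(0,6.28,30)
    for v in(.024,-.024):
        for u in(-.089,.089): poly([(u,v+.02*np.cos(q),h-.024+.02*np.sin(q)) for q in t],(0,255,255))
    return im
E
cat > d.py <<'E'
from fit import *
a=draw("side","",150,150,360,380,2.55,"pics/side0.png");cv2.imwrite("pics/ov1.png",a)
E
python3 d.py >/dev/null
```

```text
(no output)
```

View pics/ov1.png

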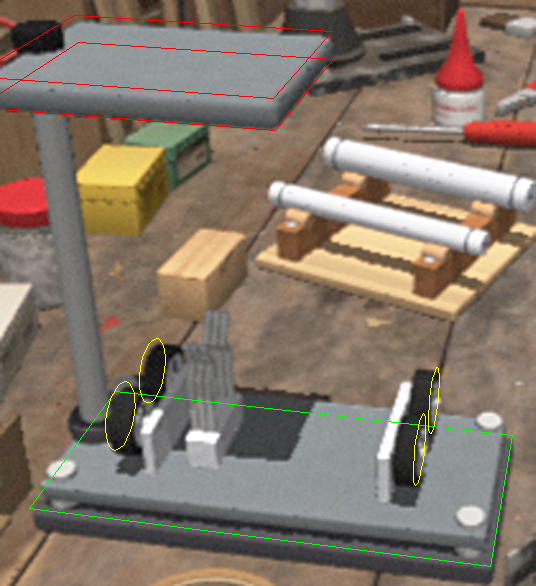

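```bash
cat >> h.py <<'E'
def tool(yaw,lean): # degrees; tool x along shaft, z down-forward
    z=R.from_euler('z',yaw,degrees=True);return z*R.from_euler('x',180,degrees=True)*R.from_euler('y',lean,degrees=True)
def go(grasp,yaw,lean,back=0):
    o=sensors.get_obs();Rc=R.from_rotvec(o["eef_rot"]);G=tool(yaw,lean)
    t=np.array(grasp)+(.019-back)*G.as_matrix()[:,2]
    print("tcp goal",np.round(t,3),"shift cm",np.round(100*Rc.inv().apply(t-o["tcp_pos"]),2),"turn",np.round((Rc.inv()*G).as_rotvec(),3))
    return t,G
E
python3 - <<'E'
from h import *
for z in(.035,.045):
    print(z,[atz("top",(x/2.7+170,y/2.7+130),z).round(4) for x,y in((131,405),(230,400))])
print("plate",[atz("top",(x/2.7+170,y/2.7+130),.065).round(4) for x,y in((133,347),(216,343))])
a=np.radians(-15.5);c=np.array([.5505,-.1559,.059])+.006*np.array([np.cos(a),np.sin(a),0])
go(c,-15.5,35,.10);go(c,-15.5,35,0)
E
```

```text
0.035 [array([0.4275, 0.2534, 0.035 ]), array([0.4331, 0.1622, 0.035 ])]
0.045 [array([0.4267, 0.2513, 0.045 ]), array([0.4323, 0.1609, 0.045 ])]
plate [array([0.4777, 0.2474, 0.065 ]), array([0.4821, 0.1724, 0.065 ])]
tcp goal [ 0.512 -0.145  0.125] shift cm [ 43.91 -35.02   6.56] turn [-0.181  0.593  0.574]
tcp goal [ 0.567 -0.16   0.043] shift cm [ 48.66 -31.81  14.75] turn [-0.181  0.593  0.574]
```

```bash
python3 -m handwheel '[[[15,-12,0],[-0.06,0.2,0.2],-1],[[30,-24,2],[-0.12,0.4,0.4],-1],[[43.9,-35,5],[-0.181,0.593,0.574],-1],[[43.9,-35,6.5],[-0.181,0.593,0.574],-1],[[43.9,-35,6.5],[-0.181,0.593,0.574],-1],[[43.9,-35,6.5],[-0.181,0.593,0.574],-1],[[43.9,-35,6.5],[-0.181,0.593,0.574],-1],[[43.9,-35,6.5],[-0.181,0.593,0.574],-1],[[43.9,-35,6.5],[-0.181,0.593,0.574],-1],[[43.9,-35,6.5],[-0.181,0.593,0.574],-1],[[43.9,-35,6.5],[-0.181,0.593,0.574],-1],[[43.9,-35,6.5],[-0.181,0.593,0.574],-1]]' 50
python3 - <<'E'
from h import *
save("side","s1.png");im=save("top","t1.png")
a=np.radians(-15.5);c=np.array([.5505,-.1559,.059])+.006*np.array([np.cos(a),np.sin(a),0])
go(c,-15.5,35,.10);go(c,-15.5,35,0)
print(sensors.get_obs()["q"])
p=np.vstack([cv2.resize(cv2.imread("pics/s1.png")[130:330,210:460],(600,480))])
cv2.imwrite("pics/s1c.png",p)
E
```

```text
clock: 2.7
tcp_pos: [0.5111, -0.147, 0.1264]
eef_rot: [2.893, -0.397, 0.914]
ft_force: [-0.0, -0.9, 0.4]
finger_gap: 0.0951
grip_force: 0.0
tcp goal [ 0.512 -0.145  0.125] shift cm [-0.06 -0.23  0.08] turn [ 0.002 -0.001 -0.003]
tcp goal [ 0.567 -0.16   0.043] shift cm [-0.07 -0.25 10.08] turn [ 0.002 -0.001 -0.003]
[-0.43783191 -0.51506963  2.40387068  0.15499104  0.65315744  1.31256659]
```

View pics/s1c.png

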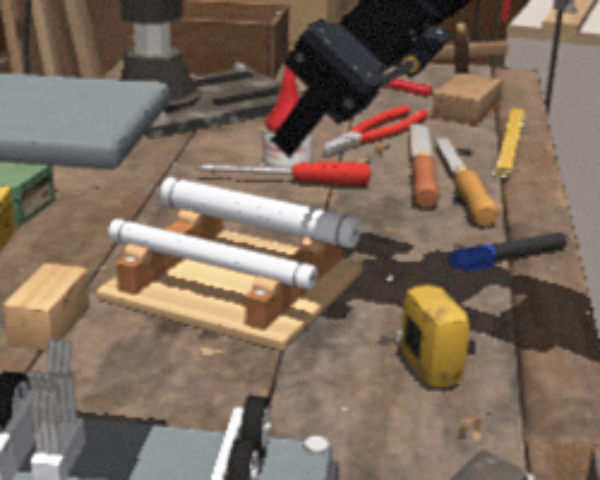

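The side view shows the leaning gripper open above the middle of the thick shaft (fingertip near (290,140)), with everything undisturbed. Next I'll descend and grip.

```bash
python3 -m handwheel '[[[0,-0.2,3],[0,0,0],-1],[[0,-0.2,6],[0,0,0],-1],[[0,-0.2,8.5],[0,0,0],-1],[[0,-0.2,10],[0,0,0],-1],[[0,-0.2,10],[0,0,0],-1],[[0,-0.2,10],[0,0,0],0],[[0,-0.2,10],[0,0,0],0.3],[[0,-0.2,10],[0,0,0],1],[[0,-0.2,10],[0,0,0],1],[[0,-0.2,10],[0,0,0],1],[[0,-0.2,10],[0,0,0],1]]' 50
python3 - <<'E'
from h import *
a=np.radians(-15.5);c=np.array([.5505,-.1559,.059])+.006*np.array([np.cos(a),np.sin(a),0])
go(c,-15.5,35,0)
E
```

```text
clock: 4.18
tcp_pos: [0.5673, -0.1585, 0.0441]
eef_rot: [2.895, -0.393, 0.913]
ft_force: [-0.2, 0.5, 1.2]
finger_gap: 0.0405
grip_force: 0.0
tcp goal [ 0.567 -0.16   0.043] shift cm [-0.04  0.2   0.05] turn [-0.    -0.     0.001]
```

```bash
python3 -m handwheel '[[[0,0,0],[0,0,0],1],[[0,0,0],[0,0,0],1],[[0,0,0],[0,0,0],1],[[0,0,0],[0,0,0],1],[[0.57,0,-0.82],[0,0,0],1],[[2.3,0,-3.3],[0,0,0],1],[[4.6,0,-6.6],[0,0,0],1],[[6.9,0,-9.8],[0,0,0],1],[[6.9,0,-9.8],[0,0,0],1]]'
python3 - <<'E'
from h import *
x,y,h,yaw=.549,.2135,.085,3.2
a=np.radians(yaw);u=np.array([np.cos(a),np.sin(a),0])
for d in(-.14,-.06,0):
    c=np.array([x,y,h+.05])+(d+.006)*u
    print(d);go(c,yaw,35)
E
```

```text
clock: 5.3
tcp_pos: [0.5697, -0.1593, 0.169]
eef_rot: [2.89, -0.392, 0.924]
ft_force: [-0.5, -0.6, -1.9]
finger_gap: 0.0256
grip_force: 50.0
-0.14
tcp goal [0.426 0.207 0.119] shift cm [-22.08 -31.45  -9.67] turn [ 0.188 -0.008 -0.265]
-0.06
tcp goal [0.506 0.211 0.119] shift cm [-15.9  -34.01  -5.27] turn [ 0.188 -0.008 -0.265]
0
tcp goal [0.566 0.214 0.119] shift cm [-11.27 -35.93  -1.97] turn [ 0.188 -0.008 -0.265]
```

```bash
python3 -m handwheel '[[[-5,-4,-2.5],[0.03,0,-0.04],1],[[-10,-9,-5.5],[0.07,0,-0.09],1],[[-14,-15,-7.5],[0.1,0,-0.14],1],[[-17,-21,-9],[0.14,-0.008,-0.2],1],[[-19.5,-27,-10.5],[0.188,-0.008,-0.265],1],[[-20.9,-31.4,-11.3],[0.188,-0.008,-0.265],1],[[-20.9,-31.4,-11.3],[0.188,-0.008,-0.265],1],[[-20.9,-31.4,-11.3],[0.188,-0.008,-0.265],1],[[-20.9,-31.4,-11.3],[0.188,-0.008,-0.265],1],[[-20.9,-31.4,-11.3],[0.188,-0.008,-0.265],1]]' 50
python3 - <<'E'
from h import *
x,y,h,yaw=.549,.2135,.085,3.2
a=np.radians(yaw);u=np.array([np.cos(a),np.sin(a),0])
for d in(-.14,0):
    c=np.array([x,y,h+.05])+(d+.006)*u
    print(d);go(c,yaw,35)
s=save("side","s2.png");t=save("top","t2.png")
p=np.hstack([cv2.resize(s[150:390,130:390],(455,420)),cv2.resize(t[170:350,180:310],(303,420))])
cv2.imwrite("pics/c2.png",p[:,:,::-1]);print(sensors.get_obs()["ft_force"],sensors.get_obs()["ft_torque"],sensors.get_obs()["finger_gap"])
E
```

```text
clock: 6.55
tcp_pos: [0.4238, 0.2055, 0.1357]
eef_rot: [-2.982, -0.077, -0.926]
ft_force: [0.3, -0.2, -1.9]
finger_gap: 0.0259
grip_force: 50.0
-0.14
tcp goal [0.426 0.207 0.119] shift cm [-0.73 -0.1   1.47] turn [-0.     0.008 -0.004]
0
tcp goal [0.566 0.214 0.119] shift cm [10.81 -0.14  9.41] turn [-0.     0.008 -0.004]
[ 0.44356995 -0.08424119 -2.02938471] [ 0.00774298  0.52771247 -0.02561348] 0.02549300099540518
```

View pics/c2.png

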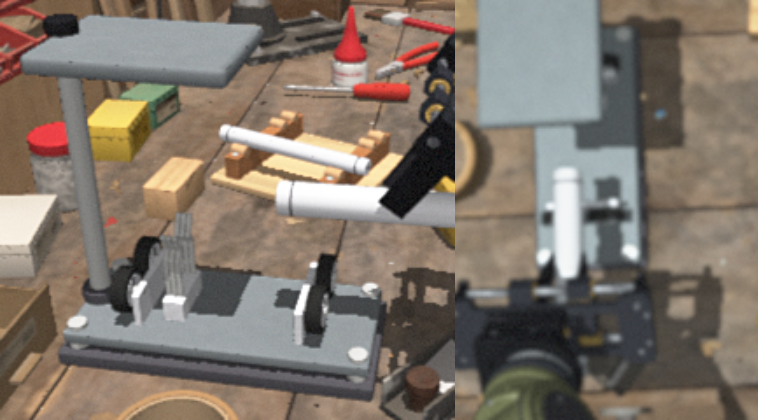

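The side view shows the shaft held with its far end at crop (285,198). The top view shows it over the near wheels at (568,215). Now I'll measure pitch, yaw and far end against the model.

```bash
cat > meas.py <<'E'
from h import *
from scipy.optimize import least_squares
def blob(fn,x0,y0,x1,y1,th=150):
    im=cv2.imread("pics/"+fn)[y0:y1,x0:x1];hsv=cv2.cvtColor(im,cv2.COLOR_BGR2HSV)
    m=((hsv[:,:,2]>th)&(hsv[:,:,1]<45)).astype(np.uint8)
    n,l,st,_=cv2.connectedComponentsWithStats(m);i=1+np.argmax(st[1:,4]);p=np.argwhere(l==i)[:,::-1]+(x0,y0)
    return p
def mid(p,ax): # centre line points along axis ax (0: columns, 1: rows)
    o=[]
    for v in range(p[:,ax].min(),p[:,ax].max()+1):
        q=p[p[:,ax]==v][:,1-ax]
        if len(q)>4: o.append((v,(q.min()+q.max())/2,len(q)))
    return np.array(o)
E
python3 - <<'E'
from meas import *
s=blob("s2.png",280,245,352,280);t=blob("t2.png",215,235,240,292)
a,b=mid(s,0),mid(t,1);print(a[::6]);print(b[::4])
o=sensors.get_obs();Rc=R.from_rotvec(o["eef_rot"]).as_matrix();g=o["tcp_pos"]-.019*Rc[:,2]
ux=R.from_rotvec(o["eef_rot"]).apply([np.cos(np.radians(35)),0,-0]+np.array([0,0,np.sin(np.radians(35))]))
print("axis pred",ux)
for d in(.094,.08,.06,.04,.02):print(d,np.round(proj("side",g+d*ux),1),np.round(proj("top",g+d*ux),1))
E
```

```text
[[288.  262.   13. ]
 [294.  260.5  16. ]
 [300.  261.   17. ]
 [306.  262.   17. ]
 [312.  262.   17. ]
 [318.  263.   17. ]
 [324.  263.5  18. ]
 [330.  264.   17. ]
 [336.  264.5  18. ]
 [342.  264.5  18. ]
 [348.  265.5  11. ]]
[[235.  227.   25. ]
 [239.  227.   25. ]
 [243.  227.   25. ]
 [247.  226.5  22. ]
 [251.  227.   25. ]
 [255.  227.   25. ]
 [259.  224.   19. ]
 [263.  227.5  12. ]
 [267.  227.5  24. ]
 [271.  227.5  24. ]
 [275.  227.5  24. ]
 [279.  227.   20. ]
 [283.  224.   12. ]
 [287.  227.5   8. ]]
axis pred [ 0.99859509  0.05247559 -0.00735859]
0.094 [285.4 259.9] [228.5 241.2]
0.08 [295.1 260.7] [228.6 247.3]
0.06 [309.1 261.9] [228.7 256. ]
0.04 [323.1 263.1] [228.8 264.8]
0.02 [337.3 264.4] [229.  273.6]
```

```bash
python3 -m handwheel '[[[-0.4,-0.05,0.8],[0,0.008,-0.004],1],[[-0.7,-0.1,1.5],[0,0.008,-0.004],1],[[1,-0.1,2.7],[0,0.008,-0.004],1],[[3,-0.1,4],[0,0.008,-0.004],1],[[5,-0.1,5.4],[0,0.008,-0.004],1],[[7,-0.1,6.8],[0,0.008,-0.004],1],[[8.3,-0.1,7.7],[0,0.008,-0.004],1],[[8.3,-0.1,7.7],[0,0.008,-0.004],1],[[8.3,-0.1,7.7],[0,0.008,-0.004],1]]' 50
python3 - <<'E'
from h import *
x,y,h,yaw=.549,.2135,.085,3.2
a=np.radians(yaw);u=np.array([np.cos(a),np.sin(a),0])
for d in(-.03,0.003):
    c=np.array([x,y,h+.05])+(d+.006)*u
    print(d);go(c,yaw,35)
s=save("side","s3.png");t=save("top","t3.png")
p=np.hstack([cv2.resize(s[130:370,130:400],(540,480)),cv2.resize(t[170:320,190:270],(256,480))])
cv2.imwrite("pics/c3.png",p[:,:,::-1])
E
```

```text
clock: 7.78
tcp_pos: [0.5349, 0.2138, 0.1193]
eef_rot: [-2.978, -0.086, -0.938]
ft_force: [0.8, 0.3, -1.6]
finger_gap: 0.0253
grip_force: 50.0
-0.03
tcp goal [0.536 0.213 0.119] shift cm [0.08 0.11 0.04] turn [-0.002  0.001  0.002]
0.003
tcp goal [0.569 0.215 0.119] shift cm [2.79 0.12 1.93] turn [-0.002  0.001  0.002]
```

View pics/c3.png

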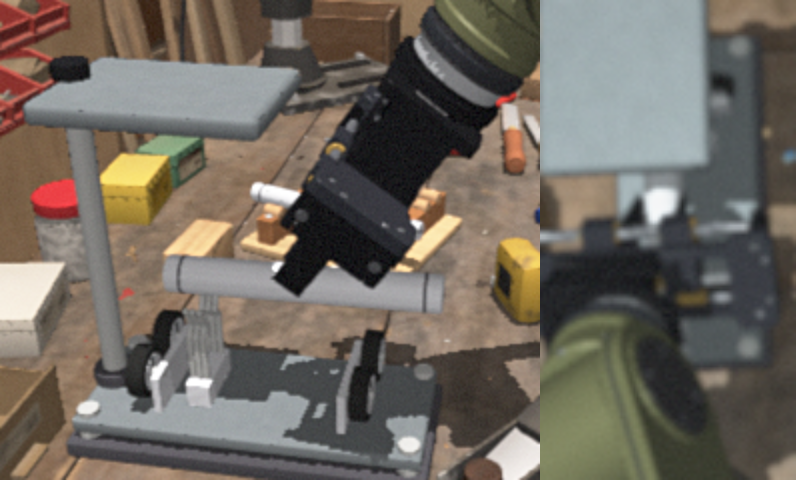

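The gripper clears the lamp well. The shaft's far end, crop (170,275), is above and past the clip at (205,300), and its near end is at (440,292). Now the last 3 cm.

```bash
python3 -m handwheel '[[[1,0.08,0.7],[0,0,0],1],[[2,0.12,1.4],[0,0,0],1],[[2.7,0.12,1.9],[0,0,0],1],[[2.7,0.12,1.9],[0,0,0],1],[[2.7,0.12,1.9],[0,0,0],1]]' 50
python3 - <<'E'
from h import *
x,y,h,yaw=.549,.2135,.085,3.2
a=np.radians(yaw);u=np.array([np.cos(a),np.sin(a),0])
c=np.array([x,y,h+.05])+(.003+.006)*u
go(c,yaw,35)
s=save("side","s4.png");t=save("top","t4.png")
C=np.array([x,y,h+.05])
print("pred far/near end",[np.round(proj("side",C+d*u),1) for d in(.1,-.1)])
p=cv2.resize(s[210:350,140:360],(792,504))
cv2.imwrite("pics/c4.png",p[:,:,::-1])
E
```

```text
clock: 8.5
tcp_pos: [0.5685, 0.2147, 0.1199]
eef_rot: [-2.978, -0.086, -0.939]
ft_force: [0.6, -0.3, -3.0]
finger_gap: 0.0254
grip_force: 50.0
tcp goal [0.569 0.215 0.119] shift cm [0.   0.01 0.05] turn [-0.002 -0.     0.001]
pred far/near end [array([191.2, 261.4]), array([325.7, 274.1])]
```

View pics/c4.png

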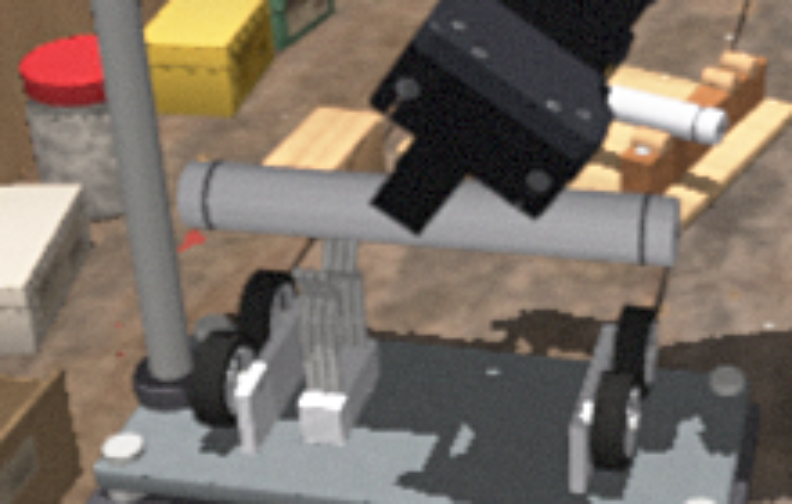

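The shaft is level and centred lengthwise: its ends are at about full px 190 and 328, against 191 and 326 predicted. Now I'll descend and watch the force.

```bash
python3 -m handwheel '[[[-0.29,0,0.41],[0,0,0],1],[[-0.57,0,0.82],[0,0,0],1],[[-0.86,0,1.23],[0,0,0],1],[[-1.03,0,1.47],[0,0,0],1],[[-1.03,0,1.47],[0,0,0],1]]' 60
python3 -c "
from h import *
o=sensors.get_obs();print(o['ft_force'],o['ft_torque'])"
python3 -m handwheel '[[[-0.17,0,0.25],[0,0,0],1],[[-0.34,0,0.49],[0,0,0],1],[[-0.34,0,0.49],[0,0,0],1]]'
python3 -c "
from h import *
o=sensors.get_obs();print(o['ft_force'],o['ft_torque'])"
```

```text
clock: 9.22
tcp_pos: [0.5684, 0.2147, 0.1017]
eef_rot: [-2.978, -0.086, -0.939]
ft_force: [0.6, -0.1, -2.1]
finger_gap: 0.0255
grip_force: 60.0
[ 0.57206823 -0.14241898 -2.05832848] [-0.04781788  0.56778841 -0.01876563]
clock: 9.6
tcp_pos: [0.5691, 0.2151, 0.0967]
eef_rot: [-2.976, -0.086, -0.941]
ft_force: [0.4, 0.6, -2.6]
finger_gap: 0.0251
grip_force: 60.0
[ 0.3561717   0.58048031 -2.64989667] [0.14253732 0.34373467 0.07405736]
```

```bash
cat > f.py <<'E'
from h import *
o=sensors.get_obs();print("F",np.round(o['ft_force'],1),"M",np.round(o['ft_torque'],2),"z",round(o['tcp_pos'][2],4),"gap",round(o["finger_gap"],4))
E
python3 -m handwheel '[[[-0.08,0,0.12],[0,0,0],1],[[-0.17,0,0.25],[0,0,0],1],[[-0.17,0,0.25],[0,0,0],1]]' >/dev/null; python3 f.py
python3 -m handwheel '[[[-0.08,0,0.12],[0,0,0],1],[[-0.17,0,0.25],[0,0,0],1],[[-0.17,0,0.25],[0,0,0],1]]' >/dev/null; python3 f.py
```

```text
F [-0.4 -0.1  0. ] M [0.05 0.   0.02] z 0.0942 gap 0.0254
F [1.9 0.7 3.3] M [ 0.1  -0.46  0.06] z 0.0912 gap 0.0252
```

```bash

python3 -m handwheel '[[[-0.08,0,0.12],[0,0,0],1],[[-0.17,0,0.25],[0,0,0],1],[[-0.17,0,0.25],[0,0,0],1]]' >/dev/null; python3 f.py
python3 -m handwheel '[[[-0.08,0,0.12],[0,0,0],1],[[-0.17,0,0.25],[0,0,0],1],[[-0.17,0,0.25],[0,0,0],1]]' >/dev/null; python3 f.py
python3 - <<'E'
from meas import *
save("side","s5.png")
E
```

```text
F [-0.1 -0.7  5.9] M [ 0.11 -0.58 -0.05] z 0.0886 gap 0.0254
F [0.3 1.2 6. ] M [ 0.07 -0.42  0.07] z 0.0857 gap 0.0246
```

```bash
python3 - <<'E'
import cv2
a=cv2.imread("pics/s5.png")[210:350,140:360];cv2.imwrite("pics/c5.png",cv2.resize(a,(792,504),interpolation=cv2.INTER_CUBIC))
E
```

```text
(no output)
```

View pics/c5.png

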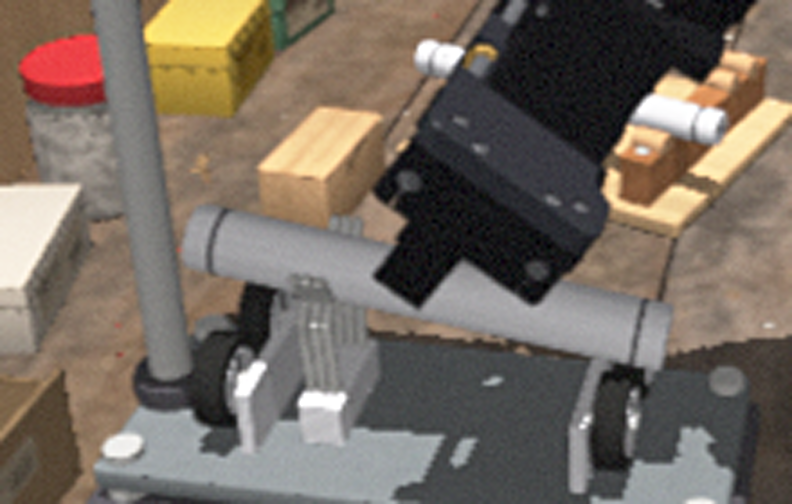

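The shaft has turned nose-up in the grip by about 7°: the far end is at (200,235) and the near end at (655,335), close to the near wheels. If I keep pressing straight down, the near wheels carry that end and the far end levers through the clip. I'll continue in small steps.

```bash

for i in 1 2 3; do
python3 -m handwheel '[[[-0.06,0,0.08],[0,0,0],1],[[-0.11,0,0.16],[0,0,0],1],[[-0.11,0,0.16],[0,0,0],1]]' >/dev/null; python3 f.py; done
```

```text
F [2.1 1.1 0.7] M [ 0.15 -0.17  0.03] z 0.0812 gap 0.0251
F [0.9 0.6 0.2] M [0.08 0.17 0.08] z 0.0792 gap 0.0248
F [ 0.7 -0.  -1.8] M [0.05 0.34 0.1 ] z 0.0777 gap 0.0251
```

```bash
python3 - <<'E'
from h import *
s=save("side","s6.png")
cv2.imwrite("pics/c6.png",cv2.resize(s[210:350,140:360],(792,504),interpolation=cv2.INTER_CUBIC)[:,:,::-1])
x,y,h,yaw=.549,.2135,.085,3.2
a=np.radians(yaw);u=np.array([np.cos(a),np.sin(a),0])
for k in(h,h+.008):print([np.round((np.array(proj("side",np.array([x,y,k])+d*u))-(140,210))*3.6) for d in(.1,-.1)])
E
```

```text
[array([199., 288.]), array([666., 337.])]
[array([196., 272.]), array([667., 320.])]
```

View pics/c6.png

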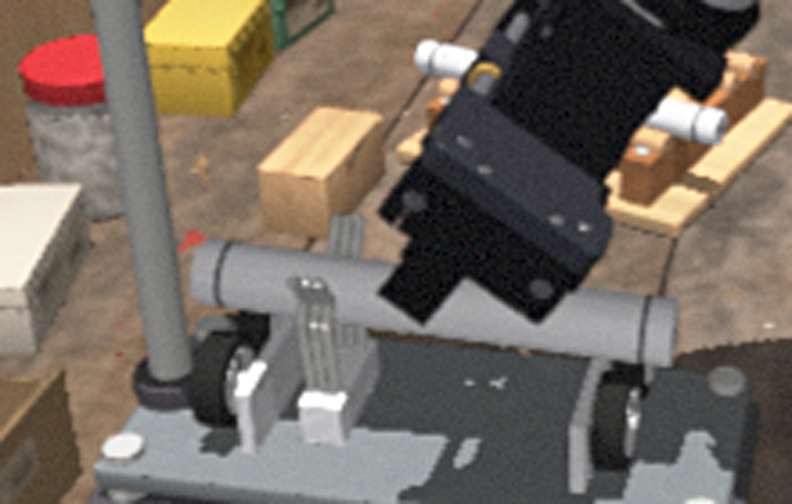

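The shaft is now through the throat: the clip fingers stand above it, and the near end (668,332) is almost on its wheels. The far end (203,272) is still several mm high. I'll keep lowering until it touches.

```bash

for i in 1 2 3; do
python3 -m handwheel '[[[-0.05,0,0.07],[0,0,0],1],[[-0.09,0,0.12],[0,0,0],1],[[-0.09,0,0.12],[0,0,0],1]]' >/dev/null; python3 f.py; done
```

```text
F [ 1.  -0.  -2.5] M [0.03 0.45 0.05] z 0.0766 gap 0.0253
F [ 0.6  0.1 -1.7] M [0.07 0.58 0.08] z 0.075 gap 0.0249
F [-0.5 -0.2 -2.5] M [0.06 0.67 0.1 ] z 0.0735 gap 0.025
```

```bash

for i in 1 2 3; do
python3 -m handwheel '[[[-0.05,0,0.07],[0,0,0],1],[[-0.09,0,0.12],[0,0,0],1],[[-0.09,0,0.12],[0,0,0],1]]' >/dev/null; python3 f.py; done
```

```text
F [ 0.3  1.  -3.1] M [0.02 0.62 0.02] z 0.0723 gap 0.0253
F [-0.3  1.  -2. ] M [0.24 0.56 0.12] z 0.0711 gap 0.0251
F [-4.   3.5  3.8] M [0.54 0.6  0.12] z 0.0704 gap 0.0251
```

```bash

python3 -m handwheel '[[[0,-0.05,0],[0,0,0],1],[[0,-0.05,0],[0,0,0],1]]' >/dev/null; python3 f.py
python3 -m handwheel '[[[0,-0.05,0],[0,0,0],1],[[0,-0.05,0],[0,0,0],1]]' >/dev/null; python3 f.py
python3 - <<'E'
from h import *
s=save("side","s7.png")
cv2.imwrite("pics/c7.png",cv2.resize(s[210:350,140:360],(792,504),interpolation=cv2.INTER_CUBIC)[:,:,::-1])
E
```

```text
F [-2.7  1.3  4.2] M [ 0.31  0.37 -0.03] z 0.0703 gap 0.0252
F [-3.5 -0.9  6. ] M [-0.06  0.21 -0.17] z 0.0703 gap 0.025
```

View pics/c7.png

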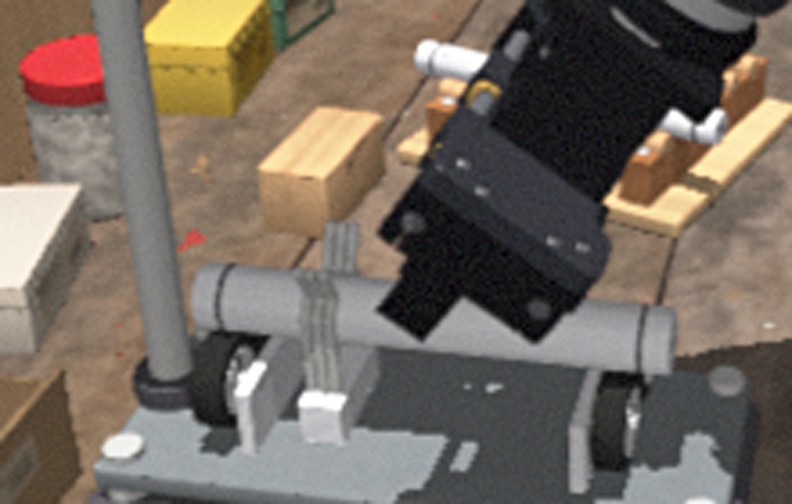

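Seated and level: far end at (205,295), near end at (668,340), with the clip closed around it and the side force about zero. Now I'll release gently and back out along the fingers.

```bash

python3 -m handwheel '[[[0,0,0],[0,0,0],1],[[0,0,0],[0,0,0],1]]' 5 >/dev/null; python3 f.py
python3 -m handwheel '[[[0,0,0],[0,0,0],0.3],[[0,0,0],[0,0,0],0.1],[[0,0,0],[0,0,0],-0.1],[[0,0,0],[0,0,0],-0.3],[[0,0,0],[0,0,0],-0.3],[[0,0,0],[0,0,0],-0.3]]' ; python3 f.py
```

```text
F [1.6 0.4 2.1] M [-0.02 -0.06 -0.07] z 0.0696 gap 0.0273
clock: 16.12
tcp_pos: [0.5686, 0.2159, 0.0694]
eef_rot: [-2.977, -0.086, -0.94]
ft_force: [0.5, 0.2, -0.5]
finger_gap: 0.0617
grip_force: 0.0
F [ 0.5  0.2 -0.5] M [ 0.02  0.35 -0.03] z 0.0694 gap 0.0617
```

```bash

python3 -m handwheel '[[[0,0,-0.5],[0,0,0],-0.3],[[0,0,-1.5],[0,0,0],-0.3],[[0,0,-3],[0,0,0],-0.3],[[-1,0,-5.5],[0,0,0],-0.3],[[-3,0,-8.5],[0,0,0],-0.3],[[-6,0,-11.5],[0,0,0],-0.3],[[-9,0,-14],[0,0,0],-0.3],[[-12,0,-16],[0,0,0],-0.3],[[-12,0,-16],[0,0,0],-0.3],[[-12,0,-16],[0,0,0],-0.3],[[-12,0,-16],[0,0,0],-0.3]]' ; python3 f.py
python3 - <<'E'
from h import *
s=save("side","s8.png");t=save("top","t8.png")
p=np.hstack([cv2.resize(s[210:350,140:360],(600,382),interpolation=cv2.INTER_CUBIC),cv2.resize(t[190:330,190:263],(199,382))])
cv2.imwrite("pics/c8.png",p[:,:,::-1])
E
```

```text
clock: 17.5
tcp_pos: [0.3793, 0.2046, 0.1317]
eef_rot: [-2.978, -0.085, -0.94]
ft_force: [-0.1, 0.3, -0.2]
finger_gap: 0.0618
grip_force: 0.0
F [-0.1  0.3 -0.2] M [0.02 0.35 0.02] z 0.1317 gap 0.0618
```

View pics/c8.png

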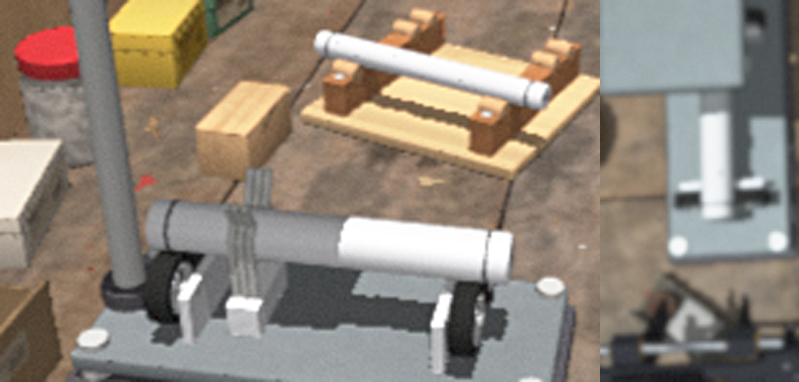

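The shaft lies level on all four wheels inside the closed clip. Its ends at (150,222) and (510,255) are within about 2 mm of centred. The thin shaft and the nearby things haven't moved, and the gripper is clear. Handing in.

```bash
python3 -c "
from station import order
print(order.sign_off())"
```

```text
the job is handed in; nothing more can be done
None
```

The thick shaft is lying level on all four wheels with the clip closed around it, centred to within a few mm by the camera images; the gripper is clear and the job was handed in at about 18 s. It tipped about 7° in the grip while passing the clip, then levelled as it was pressed down; I judged wheel turn only by eye, not from an angle reading.

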